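# Hold a die board against the head bar of a chase for lock-up

## Task

A piece of metal furniture from the last job is lying in the steel chase, between the die board and the head bar (the bar farthest from the robot): lift it out and set it down, without dropping it, in the empty compartment of the wooden tray. Then slide the die board up square and flush against the head bar, without ramming it, and keep pressing it there with the fingertips, a steady push of about 10 N (no less than 5, no more than 20), while I tighten the quoins. Finish while still pressing, and leave the quoins, tools and everything else on the bench where they are.

Things in the scene. Friction and masses are not known exactly. Their poses are not given: they have to be found in the camera images.
- chase: The chase: a heavy dark steel frame flat on the bench, held fast by two bench stops, inside 290 mm (its x) by 260 mm (its y), bars 25 mm wide and 18 mm high, no floor (the bench shows inside). Origin: centre of the frame, on the bench surface. Its x axis points away from the robot, square to the head bar, its y axis to the left. It may be turned up to 0.22 rad.
- head_face (a point): Middle of the inner face of the head bar (the far bar, which has a light centre mark on top), 9 mm above the bench; chase x = +145 mm. The face is flat, rigid, 260 mm long and runs along the chase's y axis.
- die: The die board: smooth varnished plywood, 18 mm thick, 80 mm (its x) by 130 mm (its y), 0.14 to 0.24 kg, friction on the bench about 0.3, loose, skewed, 100 to 120 mm short of the head bar; steel rules and cork on top rise 7 mm more. Origin: centre of its underside. Flush = its +x edge on the head bar, origin at chase x = 105 mm. Against the bar about 1 mm of further travel brings 10 N.
- die_near_edge (a point): Middle of the die board's near edge (its -x side, towards the robot), 9 mm above the bench: the plain upright plywood edge, 18 mm high, to push on.
- spacer: The stray metal furniture: a hollow aluminium ladder-shaped block, 84 mm long (its y axis), 25 mm wide (its x axis), 16 mm high, about 60 g, lying loose on the bench in the gap between the die board and the head bar, its length roughly along the head bar. Origin: centre of its underside. Grip it across its 25 mm width; about 30 mm is free on either side for the fingers.
- tray: Wooden tray, 200 mm (its x) by 150 mm (its y), 42 mm high, walls 8 mm, fixed, to the left or the right of the chase. A divider splits it: the compartment nearer the robot holds metal furniture, the one farther from the robot is empty. Origin: centre of its underside.
- tray_empty (a point): Middle of the floor of the tray's empty compartment, 8 mm above the bench; the compartment is 116 mm along the tray's x and 134 mm along its y; its walls rise 34 mm above this floor (divider 30 mm). Axes parallel to the tray's.
- quoin_left: Left quoin: loose steel expanding wedge, 24 x 60 mm, 16 mm high, by the chase's near (foot) bar. Origin: centre of its underside. Leave it.
- quoin_right: Right quoin: the same, to the right. Leave it.
- side_furniture: Aluminium furniture strip, 210 mm (its x) by 20 mm, 16 mm high, loose inside the chase along its left bar. Origin: centre of its underside. Leave it.
- quoin_key: T-handled steel quoin key, about 100 mm long, 80 mm handle, lying on a low stack of metal plates on the side of the chase away from the tray; bystander, leave it.
- planer: Planer: wooden block 90 x 150 mm, 32 mm high, beyond the chase to the left; bystander, leave it.
- mallet: Wooden mallet, head 60 mm across and 85 mm long, handle 200 mm, lying beyond the chase to the right; bystander, leave it.
Things that resemble listed ones, but are neither listed nor needed, are in the scene too. Leave any turquoise look-alike of the tray alone.

How it is judged (in metres and radians):
On the way:
1. the stray metal furniture lies released in the tray's empty compartment (x of spacer in the frame of tray_empty between -0.052 and 0.052 m and y of spacer in the frame of tray_empty between -0.06 and 0.06 m and z of spacer in the frame of tray_empty below 0.02 m and contact force between the fingers and spacer below 0.1 N and linear speed of spacer below 0.03 m/s), for 0.2 s.
At the end, for the whole second after the job is handed in: Held through the last second: the die board lies flat, far edge on the head bar (within 2.5 mm, square within 0.025 rad); the fingers push it with 4.5 to 21 N and it bears on the chase with 2 to 20 N (friction under it takes the rest); the stray furniture lies let go in the empty compartment (contact force between die and chase between 2 and 20 N and contact force between the fingers and die between 4.5 and 21 N and x of die in the frame of chase between 0.1025 and 0.108 m and angle between the x axis of die and the x axis of chase, either way round below 0.025 rad and angle between die's own z axis and vertical below 0.04 rad and linear speed of die below 0.01 m/s and x of spacer in the frame of tray_empty between -0.052 and 0.052 m and y of spacer in the frame of tray_empty between -0.06 and 0.06 m and z of spacer in the frame of tray_empty below 0.02 m and contact force between the fingers and spacer below 0.1 N); the arm keeps its last pose, push and grip.
It fails at once if the die board is rammed: it bears on the chase with more than 45 N (contact force between die and chase above 45 N).
It fails at once if the stray furniture is dropped (falls freely by more than about 3 cm) (linear speed of spacer above 0.8 m/s and contact force between the fingers and spacer below 0.1 N).
It fails at once if a bystander (quoins, side furniture, key, planer, mallet) is moved by more than 2 cm (distance of any of quoin_left, quoin_right, side_furniture, quoin_key, planer, mallet from where it was at the start of the episode above 0.02 m).
It also fails if it takes over 61 s, if anything falls off the work surface, if the arm or the gripper's body presses on something with over 40 N, if the wrist force passes 120 N, or if a joint passes its speed limit or range.

## Robot

A 6-joint arm with a two-finger parallel gripper is mounted at the origin on the work surface. World frame = base frame: x ahead of the robot, y to its left, z up, the work surface at z = 0. Lengths are in m, angles in degrees, forces in N, time in s.
With the tool pointing down it reaches from about 0.325 to 0.85 m from the base axis. Payload 15.5 kg.
Tool frame: the origin (TCP) lies at the very end of the fingers, on their centre line; the grasp point (between the pads) lies arm.grip_depth behind it (arm.grip_depth is the distance from the TCP to the grasp point, in m); z points along the fingers, y is the line along which they close (so a half turn about z gives the same grasp; the last joint's range is limited). The gripper opens to 91 mm and grips with 3 to 60 N. Pads are 32 mm wide; open, the fingers measure 118 mm over their backs; the gripper's body (76 mm by 178 mm) begins 60 mm behind the grasp point.
Start: joints at [-74.972, 28.281, 77.091, -0, 74.628, -5.472], TCP at [0.219, -0.585, 0.214] pointing down, gripper open.
Joint ranges: [-166.48, 166.48], [-47.26, 123.95], [12.59, 153.08], [-70.14, 250.14], [6.76, 159.57], [-176.63, 176.63]. Speed limits (degrees/s): [108.29, 108.29, 147.25, 172.46, 172.46, 172.46].

## Interface

Orientations are given as a 3x3 rotation matrix whose columns are the frame's x, y, z axes.
In Python, from rig import arm gives the robot as it stands. Calls block until the motion is done:
- arm.move_to(position, orientation): joint-space move of the TCP to a pose.
- arm.move_l(position, orientation=None, feed=0.15): straight line of the TCP; orientation=None keeps the orientation; feed is the mean speed in m/s.
- arm.move_joints(angles): joint-space move.
- arm.grip(opening): finger opening in m; the grip force is fixed at half the most; returns when the fingers have stopped.
- arm.sleep(seconds).
- arm.solve_ik(position, orientation): joint angles nearest the present ones, or None.
- arm.snapshot(name): name is "scene" or "top"; returns the picture (400x640x3 uint8, red, green, blue); there is no depth.
- arm.get_calibration(name): a dict with "intrinsics" (3x3 intrinsics, pixels), "cam_to_world" (4x4, takes a point from camera to world coordinates). Camera axes: x right, y down, z forward; pixel columns grow to the right and rows downward; lengths in m; the calibration is good to about 2 mm. A picture is of the moment at which its call begins. get_calibration takes no time and is no camera call.
A pose or a line that the arm cannot do raises arm.Unreachable and nothing moves.
- arm.sign_off(): hands the job in; it is judged then, once.
Readings, each from a call of its own:
- arm.current_t(): time.
- arm.current_joint_positions(): joint angles.
- arm.current_dq(): joint speeds.
- arm.current_tau(): joint torques, N m.
- arm.current_ee_pos(): TCP position.
- arm.current_tool_rot(): TCP orientation.
- arm.current_force(): force on the tool from outside, world axes, zero at the start.
- arm.current_torque(): the same for the moment, N m.
- arm.current_width(): finger opening in m.
- arm.current_grasp_force(): force on a finger pad.
Only numpy, scipy, OpenCV 4.12 (cv2) and the standard library are available. Lean on these libraries where they do the work, as an engineer would, in place of code of your own. Each camera call takes 0.05 s, during which the arm holds its last target. There are 200 camera calls.

## Working session

There is one attempt and no reset: what is moved stays moved. The work goes in short steps, each a Python script; the robot and the scene stay as the last script left them, time stands still between calls to the robot, and variables do not carry over. Pictures are saved under pics/ and viewed, at most 10 in all, crops included, and the job is handed in when it is done.

```bash
ls; mkdir -p pics; python3 - <<'E'
from rig import arm
import cv2,numpy as np
for n in("scene","top"):
    im=arm.snapshot(n); cv2.imwrite(f"pics/{n}0.png",im[:,:,::-1])
    c=arm.get_calibration(n); print(n,np.round(c["intrinsics"],1).tolist(),np.round(c["cam_to_world"],4).tolist())
print(arm.grip_depth,arm.current_t(),arm.current_force(),np.round(arm.current_tool_rot(),3).tolist())
E
```

```text
pics
scene [[364.7, 0.0, 319.1], [0.0, 364.7, 195.8], [0.0, 0.0, 1.0]] [[0.4748, 0.6983, -0.5357, 0.9583], [0.8801, -0.3791, 0.2858, -0.2665], [-0.0035, -0.6072, -0.7945, 0.7609], [0.0, 0.0, 0.0, 1.0]]
top [[497.7, 0.0, 313.5], [0.0, 497.7, 199.3], [0.0, 0.0, 1.0]] [[-0.0351, -0.9773, 0.2089, 0.1681], [-0.9994, 0.0332, -0.0125, 0.0031], [0.0053, -0.2092, -0.9779, 1.5174], [0.0, 0.0, 0.0, 1.0]]
0.0188 0.1 [-0.06082225  0.16599305 -0.49362114] [[0.937, 0.35, -0.0], [0.35, -0.937, 0.001], [0.0, -0.001, -1.0]]
```

View pics/top0.png

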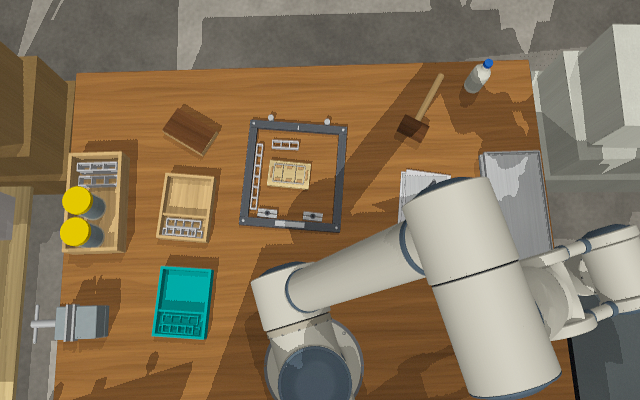

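View pics/scene0.png

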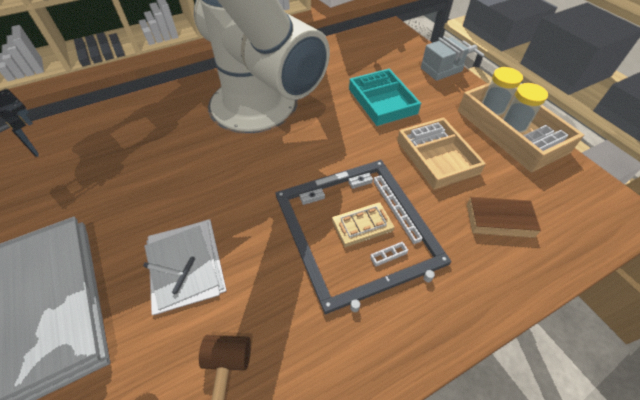

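Top view: the chase is at about (293,177), with the spacer at (286,144) near the head bar (centre mark at 298,128) and the die at (289,174). Tray candidates are the wooden divided tray (187,207), the turquoise look-alike (184,302), and the wooden box with yellow jars (97,203). The first fits: it is wooden, has furniture in the near compartment, and the far one is empty. I'll confirm in enlarged crops.

```bash
python3 - <<'E'
import cv2
a=cv2.imread("pics/top0.png")[108:248,152:352]; cv2.imwrite("pics/topc.png",cv2.resize(a,None,fx=4,fy=4,interpolation=cv2.INTER_CUBIC))
a=cv2.imread("pics/scene0.png")[115:315,272:492]; cv2.imwrite("pics/scenec.png",cv2.resize(a,None,fx=3,fy=3,interpolation=cv2.INTER_CUBIC))
E
```

```text
(no output)
```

View pics/topc.png

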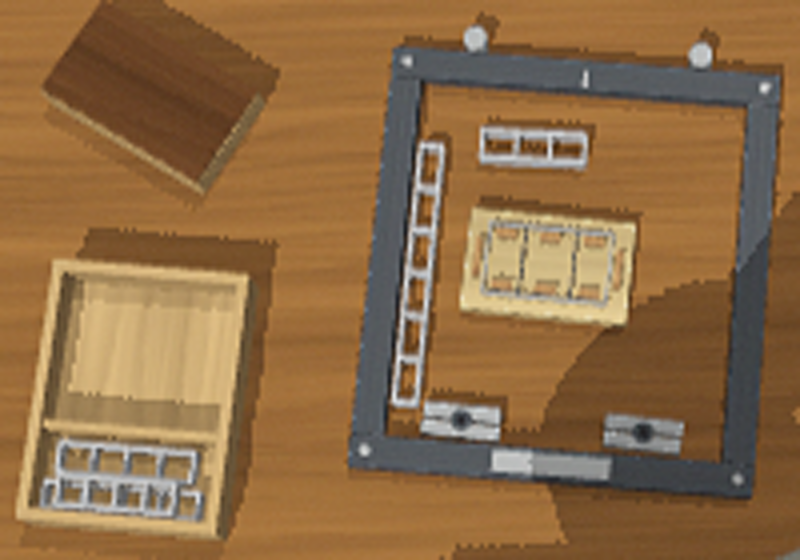

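View pics/scenec.png

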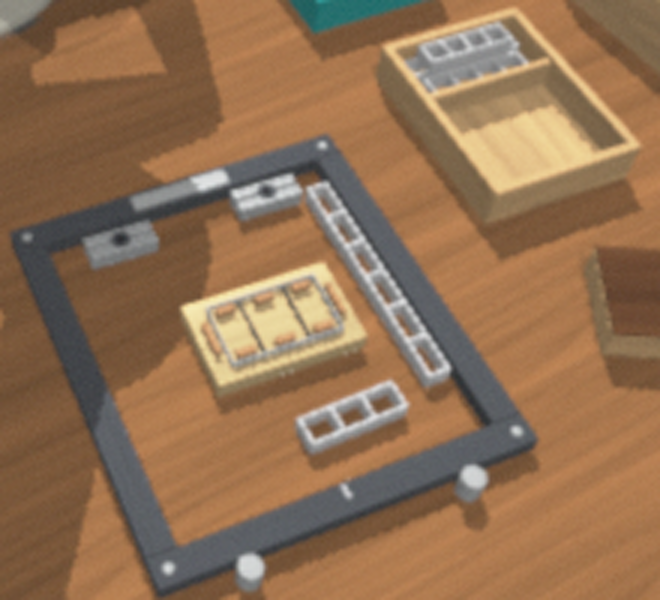

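The crops confirm it: the wooden tray with furniture in the near compartment and the far one empty (top crop centre ≈ (150,350), scene crop ≈ (540,125)). The spacer is at (533,147)/(352,414), and the die at (550,262)/(273,324). Next is a two-view pose fit with height left free as a check.

```bash
cat > est.py <<'E'
import numpy as np
from scipy.optimize import least_squares
from rig import arm
C={n:arm.get_calibration(n) for n in("top","scene")}
def proj(n,P):
    T=C[n]["cam_to_world"];K=C[n]["intrinsics"]
    q=(np.asarray(P)-T[:3,3])@T[:3,:3]@K.T
    return q[:,:2]/q[:,2:]
up={"top":lambda p:(np.array(p)+.5)/4-.5+[152,108],"scene":lambda p:(np.array(p)+.5)/3-.5+[272,115]}
def fit(loc,obs,x0):
    loc=np.array(loc,float)
    def pts(v):
        c,s=np.cos(v[2]),np.sin(v[2])
        return np.c_[loc@np.array([[c,s],[-s,c]])+v[:2],np.full(len(loc),v[3])]
    f=lambda v:np.concatenate([(proj(n,pts(v))-up[n](o)).ravel() for n,o in obs.items()])
    r=least_squares(f,x0,loss='soft_l1'); return r.x,np.round(r.fun.reshape(-1,2),1).tolist()
def rect(a,b): return [(a,b),(a,-b),(-a,b),(-a,-b)]  # far-left, far-right, near-left, near-right
obs={
"chase":(rect(.1575,.1425),{"top":[(406,61),(764,88),(364,450),(737,479)],"scene":[(517,432),(168,568),(322,146),(27,237)]}),
"die":(rect(.04,.065),{"top":[(474,207),(637,221),(460,302),(627,312)],"scene":[(367,338),(217,384),(325,264),(181,310)]}),
"spacer":(rect(.0125,.042),{"top":[(482,126),(588,131),(480,158),(587,163)],"scene":[(408,402),(309,444),(395,382),(298,423)]}),
"tray":(rect(.1,.075),{"top":[(52,262),(250,276),(17,515),(219,528)],"scene":[(636,147),(490,193),(518,10),(385,45)]})}
E
python3 - <<'E'
from est import *
for k,(l,o) in obs.items():
    v,r=fit(l,o,[.6,.1,0,.02]); print(k,np.round(v,4),r)
E
```

```text
chase [ 0.5735  0.0428 -0.1136  0.0122] [[0.4, -0.1], [-0.1, -0.0], [0.3, -0.4], [-0.2, -0.4], [-0.9, -0.5], [0.2, -0.4], [0.0, 0.1], [0.4, 0.3]]
die [ 0.5765  0.0574 -0.1396  0.0131] [[-0.2, -0.8], [0.1, -0.1], [0.1, -0.0], [-0.1, 1.8], [0.1, 0.1], [0.5, 1.2], [-0.5, -0.2], [-0.1, -0.7]]
spacer [ 0.6738  0.0679 -0.087   0.0102] [[-0.1, 0.0], [-0.2, 0.1], [-0.1, -0.4], [-0.4, -0.3], [-0.1, 1.5], [1.0, 0.5], [-1.4, -0.5], [-0.6, -1.5]]
tray [ 0.4766  0.3733 -0.1283  0.0355] [[1.3, -0.9], [0.2, 0.0], [-0.3, 0.1], [-1.1, 1.6], [0.8, 0.1], [1.1, 0.3], [-1.0, -0.5], [-1.2, 0.3]]
```

```bash
python3 - <<'E'
from est import *
Z=dict(chase=.018,die=.018,spacer=.016,tray=.042)
for k,(l,o) in obs.items():
    for n in (["top"],["scene"],["top","scene"]):
        def g(v,o={m:o[m] for m in n}):
            c,s=np.cos(v[2]),np.sin(v[2]);P=np.c_[np.array(l)@np.array([[c,s],[-s,c]])+v[:2],np.full(4,Z[k])]
            return np.concatenate([(proj(m,P)-up[m](q)).ravel() for m,q in o.items()])
        r=least_squares(g,[.6,.1,0]); print(k,n,np.round(r.x,4),round(r.cost,2))
E
```

```text
chase ['top'] [ 0.5713  0.043  -0.1124] 0.01
chase ['scene'] [ 0.5766  0.0405 -0.1143] 0.13
chase ['top', 'scene'] [ 0.5744  0.0416 -0.1136] 4.12
die ['top'] [ 0.5759  0.0572 -0.1197] 1.58
die ['scene'] [ 0.5787  0.0555 -0.1486] 1.28
die ['top', 'scene'] [ 0.5775  0.0563 -0.1365] 4.6
spacer ['top'] [ 0.6714  0.067  -0.0812] 0.11
spacer ['scene'] [ 0.6763  0.0659 -0.0825] 3.87
spacer ['top', 'scene'] [ 0.6746  0.0665 -0.0815] 6.95
tray ['top'] [ 0.476   0.3718 -0.1056] 1.62
tray ['scene'] [ 0.4804  0.3683 -0.1515] 1.69
tray ['top', 'scene'] [ 0.4777  0.3706 -0.1282] 9.4
```

```bash
cat > h.py <<'E'
import numpy as np
from rig import arm
def R(yaw_y):  # tool down, closing axis (tool y) at angle yaw_y; choose half-turn nearer mid-range of joint 6
    y=np.array([np.cos(yaw_y),np.sin(yaw_y),0]);z=np.array([0,0,-1.])
    return np.c_[np.cross(y,z),y,z]
def best(p,a):
    c=[(abs(q[5]),i) for i in(0,1) if (q:=arm.solve_ik(p,R(a+i*np.pi))) is not None]
    return R(a+min(c)[1]*np.pi)
def st(s=""): print(s,round(arm.current_t(),2),np.round(arm.current_ee_pos(),4),np.round(arm.current_force(),1),round(arm.current_width(),4),round(arm.current_grasp_force(),1))
E
python3 - <<'E'
from h import *
p=np.array([.674,.0665,.12]); M=best(p,-.082)
arm.move_to(p,M); arm.grip(.052); st("above")
arm.move_l(p*[1,1,0]+[0,0,.02],feed=.1); st("low")
arm.move_l(p*[1,1,0]+[0,0,.003],feed=.03); st("down")
arm.grip(.0); st("gripped")
arm.move_l(p,feed=.08); st("up"); arm.sleep(.1)
import cv2; cv2.imwrite("pics/lift.png",np.ascontiguousarray(arm.snapshot("scene")[80:320,220:520,::-1]))
print(arm.current_joint_positions())
E
```

```text
above 3.67 [0.674  0.0665 0.12  ] [-0.6  0.  -0.1] 0.0518 0.0
low 4.82 [0.6745 0.0665 0.0207] [ 0.7 -1.  -0.2] 0.0522 0.0
down 5.53 [0.6741 0.0665 0.003 ] [ 0.6  0.3 -0.4] 0.052 0.0
gripped 6.07 [0.674  0.0665 0.0031] [-0.6  0.2  1.2] 0.0246 30.0
up 7.67 [0.6737 0.0665 0.1195] [ 0.3 -0.1 -1.3] 0.0251 30.0
[ 5.87857019e-01  3.77070878e+01  7.48729113e+01 -2.11184544e-03
  6.74524962e+01  5.28287543e+00]
```

View pics/lift.png

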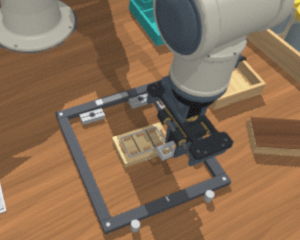

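The lift picture shows the spacer between the fingers at about (168,150), clear of the chase. The 25.1 mm width and 30 N grip agree. Next I carry it to the tray.

```bash
python3 - <<'E'
from h import *
a=-.128; c=np.array([.4777,.3706,0])+.034*np.array([np.cos(a),np.sin(a),0]); M=best(c+[0,0,.15],a)
p=arm.current_ee_pos(); arm.move_l([p[0],p[1],.15],feed=.1)
arm.move_to(c+[0,0,.15],M); st("over")
arm.move_l(c+[0,0,.03],feed=.1); arm.sleep(.3); st("in"); f0=arm.current_force()[2]
for z in np.arange(.022,.0085,-.0015):
    arm.move_l(c+[0,0,z],feed=.02); f=arm.current_force()[2]
    if abs(f-f0)>3: break
arm.sleep(.2); st("down")
arm.grip(.05); st("open")
arm.move_l(c+[0,0,.15],feed=.12); st("up")
p=np.array([.45,.07,.2]); arm.move_to(p,best(p,np.pi/2-.1136)); 
import cv2; a=arm.snapshot("scene")[100:300,272:512,::-1]; cv2.imwrite("pics/placed.png",cv2.resize(a,None,fx=3,fy=3,interpolation=cv2.INTER_CUBIC))
st("ready"); print(arm.current_joint_positions())
E
```

```text
over 9.56 [0.5122 0.3655 0.1499] [ 0.6 -0.2 -0.6] 0.0247 30.0
in 11.21 [0.5115 0.3663 0.0303] [ 0.6  0.9 -0.9] 0.0247 30.0
down 13.96 [0.5115 0.3664 0.0108] [-2.7 -1.9 13.1] 0.025 30.0
open 14.53 [0.5114 0.3663 0.01  ] [-0.5 -0.5  0.7] 0.0499 0.0
up 15.85 [0.5111 0.366  0.1493] [-0.4  0.3 -0.3] 0.0499 0.0
ready 17.78 [0.4502 0.0703 0.1999] [ 0.3 -0.2  0.1] 0.0499 0.0
[ 1.35152247e+00  1.57204378e+01  1.01069131e+02  3.65455769e-03
  6.32122177e+01 -8.21265451e+01]
```

View pics/placed.png

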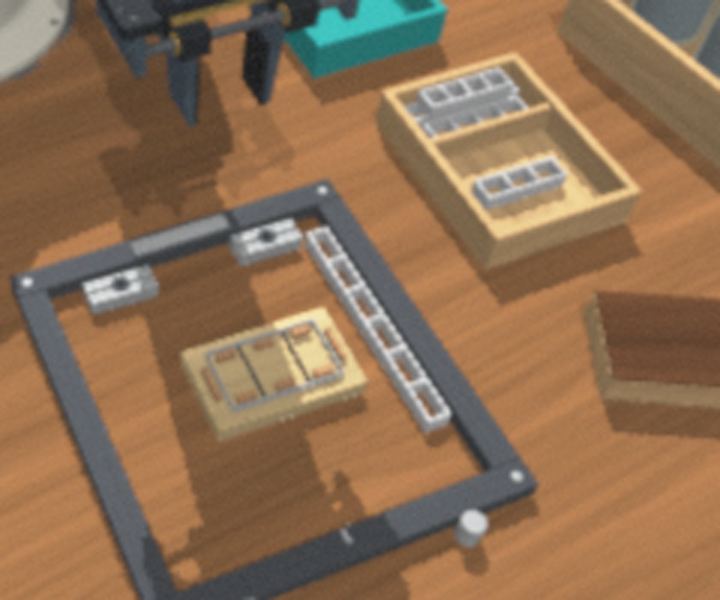

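The spacer lies flat and released in the middle of the empty compartment (520,182), and the die is undisturbed at (273,372). Next is the push, with both open fingertips spread along the near edge.

```bash
cat > push.py <<'E'
from h import *
a=-.1136; X=np.array([np.cos(a),np.sin(a),0]); Y=np.array([-X[1],X[0],0]); C=np.array([.5744,.0416,0])
die=np.array([.5775,.0563,0]); yd=(die-C)@Y
P=lambda cx,z=.005: C+cx*X+yd*Y+[0,0,z]
def F(b=0,n=8):
    v=[]
    for _ in range(n): v.append(-arm.current_force()@X); arm.sleep(.02)
    return np.mean(v)-b
E
python3 - <<'E'
from push import *
x0=(die-C)@X-.04-.016-.014; print("yd",yd,"start",x0)
M=best(P(x0,.1),np.pi/2+a)
arm.move_to(P(x0,.1),M); arm.grip(.091); st("above")
arm.move_l(P(x0),feed=.08); arm.sleep(.3); st("down"); b=F(0,15); print("bias",b)
flush=.105-.04-.016
arm.move_l(P(flush-.018),feed=.04); st("near"); 
import json
x=flush-.018
while x<flush+.015:
    x+=.001; arm.move_l(P(x),feed=.02); f=F(b,5)
    if f>3.5: break
print("x-flush",x-flush,f,arm.current_t()); json.dump([x,b],open("s.json","w")); st()
import cv2; a=arm.snapshot("scene")[160:310,272:462,::-1]; cv2.imwrite("pics/push.png",cv2.resize(a,None,fx=4,fy=4,interpolation=cv2.INTER_CUBIC))
E
```

```text
yd 0.014956653558116194 start -0.0685863117944574
above 19.09 [0.5079 0.0642 0.1   ] [ 0.6 -0.  -0.2] 0.0907 0.0
down 20.73 [0.5081 0.0642 0.0052] [0.9 0.7 0.4] 0.0913 0.0
bias 0.08273476606808952
near 23.62 [0.6069 0.0529 0.005 ] [-1.4  0.  -1.6] 0.0907 0.2
x-flush -0.000999999999999987 4.167545610599893 29.2917
 29.29 [0.6233 0.051  0.0049] [-4.  -0.4  2.3] 0.091 2.2
```

View pics/push.png

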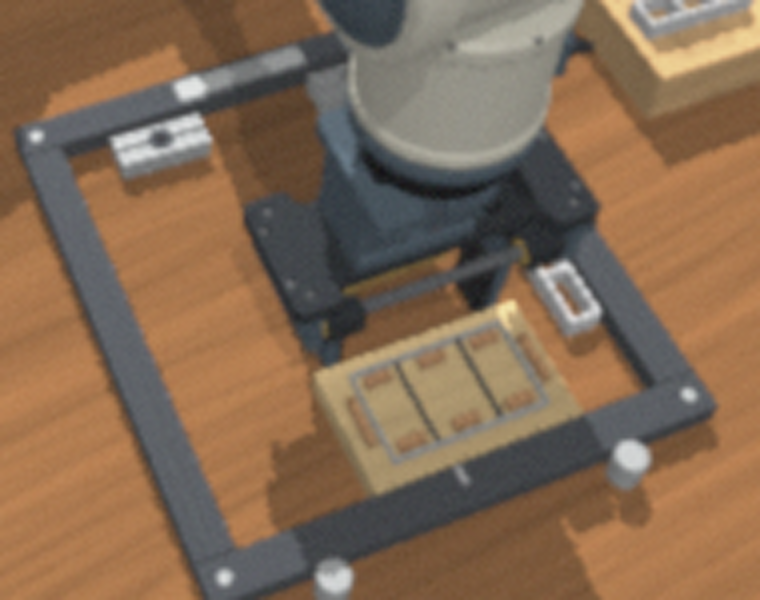

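The board's far edge lies along the head bar from (375,490) to (580,412), with the fingers on its near edge. I'll bring the push up to 10 N in fine steps.

```bash
python3 - <<'E'
from push import *
import json
x,b=json.load(open("s.json"))
for _ in range(14):
    f=F(b,6); print(round(x*1e3,2),round(f,1),end="; ")
    if f>9.3: break
    x+=.0002 if f>5 else .0003; arm.move_l(P(x),feed=.01)
for _ in range(3): arm.sleep(.4); print("\nhold",F(b,10),np.round(arm.current_torque(),2))
st()
import cv2; a=arm.snapshot("top")[108:178,252:352,::-1]; cv2.imwrite("pics/final.png",cv2.resize(a,None,fx=7,fy=7,interpolation=cv2.INTER_CUBIC))
E
```

```text
48.0 5.2; 48.2 5.9; 48.4 7.1; 48.6 8.0; 48.8 8.9; 49.0 10.0; 
hold 9.821505574939604 [0.34 1.59 0.05]

hold 10.192243731149098 [0.36 1.56 0.09]

hold 9.948111477447322 [0.33 1.55 0.1 ]
 32.89 [0.6233 0.051  0.0048] [-9.5  0.9  6. ] 0.0911 5.0
```

View pics/final.png

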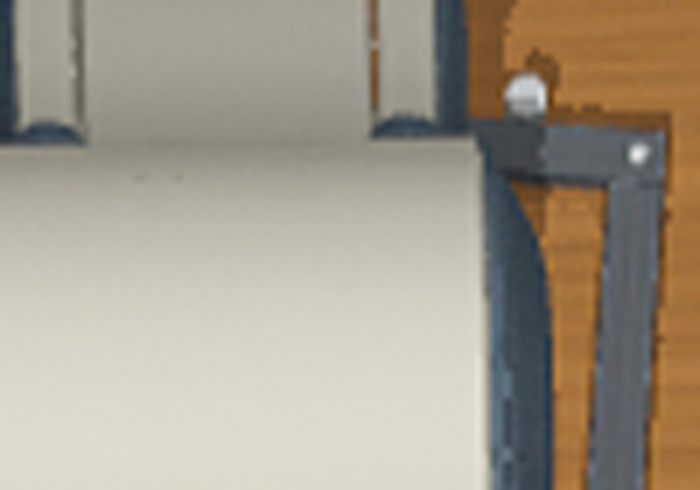

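```bash
python3 - <<'E'
from push import *
import json
b=json.load(open("s.json"))[1]
y=arm.current_tool_rot()[:,1]; print("yaw err",(np.arctan2(-y[0],y[1])-a+np.pi/2)%np.pi-np.pi/2, F(b,10), arm.current_t())
print(arm.sign_off())
E
```

```text
yaw err 4.7650618143268986e-05 9.903862914702655 33.1083
the job is handed in; nothing more can be done
None
```

The furniture is set down and released in the tray's empty compartment, and I handed the job in at 33 s with the die board pressed against the head bar at about 10 N. The sign-off gave no verdict; the last top view was hidden by the arm, so square and flush rests on the scene picture and the tool angle.

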